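# Re-park the counter trolley and set its drop brake

### The arm

A 6-joint arm with a two-finger parallel gripper is mounted at the origin on the work surface. World frame = base frame: x ahead of the robot, y to its left, z up, the work surface at z = 0. Lengths are in mm, angles in rad, forces in N, time in s.
With the tool pointing down it reaches from about 300 to 775 mm from the base axis. Payload 14.6 kg.
Tool frame: the origin (TCP) lies on the mounting face of the last link; the fingertips stand 199 mm ahead of it and the grasp point (between the pads) lies 180 mm ahead of it; z points along the fingers, y is the line along which they close (so a half turn about z gives the same grasp; the last joint's range is limited). The gripper opens to 94 mm and grips with 3 to 60 N. Pads are 16 mm wide; open, the fingers measure 119 mm over their backs; the gripper's body (75 mm by 177 mm) begins 78 mm behind the grasp point.
Start: joints at [-1.37, 0.3, 1.521, -0, 1.321, -0.067], TCP at [145.529, -530.389, 404.646] pointing down, gripper open.
Joint ranges: [-3.03, 3.03], [-0.79, 2.21], [0.23, 2.52], [-1.04, 4.18], [0, 3.07], [-2.55, 2.55]. Speed limits (rad/s): [2.22, 2.22, 2.57, 3.14, 3.14, 3.14].

### API

Orientations are given as [roll, pitch, yaw] about the fixed x, y, z axes, in that order (R = Rz(yaw) Ry(pitch) Rx(roll)).
In Python, from cell import manip gives the robot as it stands. The module is installed in compiled form; this text tells all that it offers.
- The arm moves only by the shell command python3 -m creep 'ROWS' [FORCE]. ROWS is a JSON object of lists of equal length, an entry for each row: "slide": the shift along the world's x, y, z in cm, a list of three; "turn": the turn about the world's z in rad; "claw": the opening, from 0 (shut) to 1 (fully open). A call has 1 to 8 rows; each row shifts and turns the commanded pose from where the row before left it; what a row does not reach is not made up. A row lasts 1/8 s, in which the tool goes at most 62.5 mm and 10.7 degrees, less where a joint would pass 70% of its speed; a pose out of reach is approached as far as the arm can. A call with a gripper value outside its range is refused whole. The fingers move at their own pace and stop on an object; FORCE is the grip in N (left out, the last holds). Time passes only in rows, so rows that do not move let the fingers close. It gives the time, the measured TCP pose, the force, the opening and the grip force at its end, in the units of the state.
- manip.read_state(): the state, without advancing time (a new reading comes with each control period).
- manip.camera(name): name is "scene" or "top" or "wrist"; returns (picture, depth): 480x640x3 uint8, red, green, blue; 480x640 float32, mm along the optical axis (not along the pixel's ray), 0 where there is no reading.
- manip.calibration(name): a dict with "intrinsics" (3x3 intrinsics, pixels), "pose" (4x4, takes a point from camera to world coordinates). Camera axes: x right, y up, looking along -z (the intrinsics and any distortion apply to the point x, -y, -z); pixel columns grow to the right and rows downward; lengths in mm; the calibration is good to about 2 mm. The wrist camera is an equidistant fisheye: a pixel r from the principal point sees the ray r / f radians off the axis. A picture is of the moment at which its call begins: read the wrist's pose just before it. calibration takes no time and is no camera call; for the wrist camera it gives the pose at the moment of the call.
- manip.sign_off(): hands the job in; it is judged then, once.
Trained networks look in the newest picture that a camera, given by its name, has taken for a name from the list of things; names that differ only in an ending like _2 or _b are one class to them, and where a whole thing is asked for, a point or a joint stands for the part that bears it (a point fixed in the world has none). Each returns a list of dicts, best first, with "score" (0 to 1); they miss things now and then, are a little off and sometimes report something else, mostly with a low value. They report only what shows in the picture. A call takes as long as a camera call.
- manip.cut_out(query, camera): "mask" (480x640 bool, what is visible of it) and "position" ([column, row] in pixels, amid what is visible of it).
The state is a dict: "clock": time; "joints": joint angles; "qd": joint speeds; "effort": joint torques, N m; "eef_pos": TCP position; "eef_rot": TCP orientation; "wrist_force": force on the tool from outside, world axes, zero at the start; "moment": the same for the moment, N m; "finger_gap": finger opening in mm; "finger_force": force on a finger pad.
Only numpy, scipy, OpenCV 4.12 (cv2) and the standard library are available. Lean on these libraries where they do the work, as an engineer would, in place of code of your own. Each camera call takes 0.05 s, during which the arm holds its last target. There are 200 camera calls.

### The job

Move the kitchen trolley from its middle berth to the parking bracket (the end bracket with the upright lip): flick its brake lever up so that the tooth is clear, roll the trolley along its track to that bracket, then push the lever fully down so that the tooth is locked in the bracket's notch, and let go. The notch is not exactly in the middle of the bracket, so feel for it with the tooth; be gentle with the lever and its tooth, and leave the oil bottle, mug and bowl alone.

Things in the scene. Friction and masses are not known exactly. Their poses are not given: they have to be found in the camera images.
- track: wooden floor plate 300 x 600 x 12 mm fixed on the worktop, with two rails. Origin on the worktop, under the middle of the track; the trolley rolls along its y axis. Its -x side (nearest the robot) carries three steel brackets in a row along y, 150 mm from the y axis: start in the middle, park and plain 130 mm to either side of it (which is on which side varies).
- trolley (a joint): position (m) of the trolley along the track's y axis: 0 at the start berth, range -0.165 to 0.165. The trolley is a wooden tray 180 x 220 mm, 42 mm high, with a utensil crock and two mills fixed on its far half (up to 240 mm high); about 0.8 kg, rolling friction about 1 N. It can roll only while the brake's tooth is clear.
- brake (a joint): angle (rad) of the brake lever about a level pin parallel to the track's y axis: 0 = fully down (level, tooth at the bottom of a notch), growing as the handle rises; range to 0.8. The notch floor is rubber: it gives 2 or 3 mm. The tooth rests on top of a bar at about 0.19, clear of all bars above 0.22. The pin is stiff: the lever stays where left and takes about 2 N at the handle.
- pivot (a point): middle of the brake lever's hinge pin on the robot's side (-x) of the trolley, 50 mm above the worktop. The steel lever arm (24 mm wide, 8 mm thick) runs from here towards the track's -x when level.
- handle (a point): grip point: on the upright black plastic fin at the lever's end, 120 mm out from the pivot and, with the lever level, 30 mm above it (80 mm above the worktop). The fin is 14 mm thick along the track's y axis, 24 mm along x; its top is 20 mm above this point, and it stands 46 mm proud of the arm. Free on both sides: it can be pinched from above.
- tooth (a point): middle of the foot of the steel tooth under the lever, 75 mm out from the pivot, 36 mm below the lever's line; the tooth is 10 mm wide along the track's y axis and 12 mm along x.
- start: start bracket: flat steel foot 34 x 100 x 2 mm on the floor plate with a bar 22 mm wide, 56 mm long, its top 16 mm above the bracket's origin (28 mm above the worktop), cut by a notch 13 mm wide in the middle, in which the tooth stands at first. Origin: middle of its underside, 12 mm above the worktop.
- park: parking bracket: foot 34 x 130 x 2 mm, with an upright lip (3 mm, 18 mm high) on its robot side (-x). Its steel bar (90 x 22 mm, top 16 mm above the origin) has a notch 13 mm wide, 14 mm deep, set by eye: up to 18 mm either way along y from the bracket's middle. Origin: middle of the foot's underside, 12 mm above the worktop; axes as the track's. At most 40 N on the tooth (25 N at the handle).
- plain: plain bracket: flat foot 34 x 130 x 2 mm, no lip, with an unnotched bar 90 mm long, its top as high as the others. Not to be used. Origin as the others.
- oil: green glass oil bottle, 56 mm in diameter, 200 mm high, on the worktop beside the track; bystander. Origin: centre of its underside.
- mug: blue mug, 80 mm in diameter, 85 mm high; bystander. Origin: centre of its underside.
- bowl: terracotta bowl, 120 mm in diameter, 50 mm high; bystander. Origin: centre of its underside.

How it is judged:
By the outcome, as a careful person would: the job done as asked, in the order asked, and still so for the second after the job is handed in, with the robot touching nothing.
It also fails if it takes over 72 s, if anything falls off the work surface, if the arm or the gripper's body presses on something with over 40 N, if the wrist force passes 120 N, or if a joint passes its speed limit or range.

## Working session

There is one attempt and no reset: what is moved stays moved. The work goes in short steps, Python scripts to look and compute and a shell command to move; the robot and the scene stay as the last step left them, time stands still between calls to the robot, and variables do not carry over. Pictures are saved under pics/ and viewed, at most 10 in all, crops included, and the job is handed in when it is done.

```bash
mkdir -p pics
cat > h.py <<'E'
import numpy as np, cv2
from cell import manip
def world(cam,d,mask=None,cal=None):
    c=cal or manip.calibration(cam);K=np.array(c["intrinsics"]);T=np.array(c["pose"])
    v,u=np.nonzero((d>0)&(mask if mask is not None else True))
    z=d[v,u];x=(u-K[0,2])/K[0,0];y=(v-K[1,2])/K[1,1]
    P=np.stack([x*z,-y*z,-z,np.ones_like(z)])
    return (T@P)[:3].T,u,v
E
python3 - <<'E'
from h import *
ims=[]
for c in("scene","top"):
    p,d=manip.camera(c);np.savez(c+".npz",p=p,d=d);ims.append(p)
    for n in("track","handle","trolley","start","park","plain","oil","mug","bowl"):
        try:r=manip.cut_out(n,c)
        except Exception as e:print(e);continue
        for q in r[:2]:
            P,_,_=world(c,d,q["mask"]); 
            if len(P):print(c,n,round(q["score"],2),np.round(q["position"]),q["mask"].sum(),np.median(P,0).round(),np.percentile(P,2,axis=0).round(),np.percentile(P,98,axis=0).round())
    cv2.imwrite(f"pics/{c}.png",p[:,:,::-1])
print(manip.read_state())
E
```

```text
scene track 0.6 [310. 306.] 18912 [ 743. -116.   15.] [ 525. -357.    8.] [867. 223. 227.]
scene handle 0.95 [294. 262.] 374 [570. -95.  56.] [ 515. -113.   27.] [635. -71. 102.]
scene trolley 0.67 [325. 302.] 5369 [779. -87.  90.] [ 528. -168.   39.] [823.  42. 239.]
scene start 0.48 [289. 268.] 240 [ 562. -115.   16.] [ 536. -145.   10.] [582. -51.  33.]
scene park 0.65 [327. 245.] 533 [530.  27.  21.] [499. -32.  10.] [554.  91.  33.]
scene plain 0.87 [255. 287.] 460 [ 589. -221.   22.] [ 560. -282.   11.] [ 608. -163.   32.]
scene oil 0.97 [444. 176.] 766 [458. 489.  96.] [290. 472.  -0.] [474. 650. 201.]
scene mug 0.73 [151. 304.] 1222 [ 553. -503.   50.] [ 495. -539.    3.] [ 595. -465.   88.]
scene mug 0.27 [324. 302.] 5343 [779. -87.  91.] [ 528. -168.   39.] [823.  40. 239.]
scene bowl 0.78 [130. 258.] 1154 [ 358. -535.   28.] [ 323. -583.    4.] [ 434. -478.   53.]
scene bowl 0.62 [288. 271.] 200 [ 561. -117.   17.] [ 537. -144.   12.] [580. -52.  33.]
top track 0.75 [324. 190.] 20375 [692. -65.  16.] [ 512. -356.    5.] [856. 218. 193.]
top handle 0.78 [342. 226.] 406 [571
[... 895 characters left out ...]
 609. -163.   36.]
{'clock': 1.0, 'joints': array([-1.36958881e+00,  2.99926631e-01,  1.52102788e+00, -2.82459701e-05,
        1.32065696e+00, -6.65781539e-02]), 'qd': array([-0.0011098 , -0.00185626, -0.00042521, -0.00262504, -0.00227575,
       -0.00245723]), 'effort': array([ 1.30007094e-03, -5.31667972e+01, -3.52912116e+01,  7.07855774e-02,
        2.13565689e-02, -4.15995498e-05]), 'eef_pos': array([ 145.5337004 , -530.38908732,  404.61915996]), 'eef_rot': array([-3.14157205e+00,  2.60539532e-05,  2.67792660e-01]), 'wrist_force': array([-0.90913193,  0.36489881, -0.25568786]), 'moment': array([ 0.01941522,  0.01809814, -0.03804558]), 'finger_force': 0.0, 'finger_gap': 94.33153351714192}
```

View pics/scene.png

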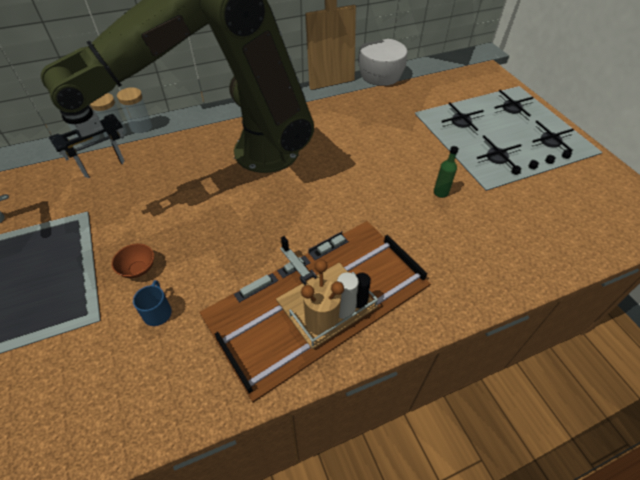

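View pics/top.png

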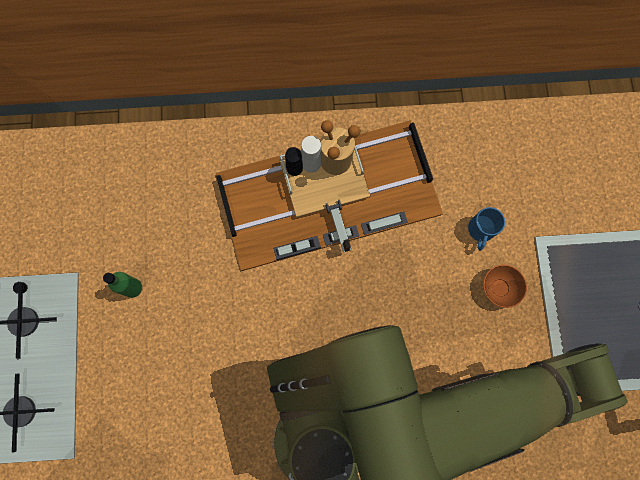

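The park bracket, with the notched bar, is on the +y side (top image about (297,248)). The plain one is at (383,222) and the fin is at about (346,243). Next I'll measure the track frame, the fin and the notch.

Run:
```python
from h import *
for c in("top","scene"):
    f=np.load(c+".npz");p,d=f["p"],f["d"];P,u,v=world(c,d)
    # bar tops: z 20..34 near bracket area
    rgb=p[v,u].astype(int);sat=rgb.max(1)-rgb.min(1);
    near=(P[:,0]>480)&(P[:,0]<640)&(P[:,1]>-320)&(P[:,1]<120)
    bars=near&(P[:,2]>20)&(P[:,2]<36)&(sat<40)&(rgb.mean(1)>90)
    B=P[bars];pk=B[B[:,1]>-30];pl=B[B[:,1]<-150]
    r=lambda Q:cv2.minAreaRect(Q[:,:2].astype(np.float32))
    print(c,"park",r(pk),"plain",r(pl),len(pk))
    dd=r(pk)[0]-np.array(r(pl)[0]);yaw=np.arctan2(-dd[0],dd[1]);print("yaw",yaw)
    R=np.array([[np.cos(yaw),np.sin(yaw)],[-np.sin(yaw),np.cos(yaw)]])
    mid=(np.array(r(pk)[0])+r(pl)[0])/2; print("mid",mid)
    q=(pk[:,:2]-mid)@R.T; h,e=np.histogram(q[:,1],bins=np.arange(76,186,3));print(list(zip(e[:-1],h)))
    fin=near&(P[:,2]>45)&(rgb.max(1)<60)&(P[:,0]<560)
    F=P[fin];q=(F[:,:2]-mid)@R.T;print("fin",len(F),F.mean(0),q.mean(0),q.min(0),q.max(0),F[:,2].min(),F[:,2].max())
p=np.load("top.npz")["p"];s=np.load("scene.npz")["p"]
im=np.hstack([cv2.resize(p[205:275,260:360],(400,280),interpolation=2),cv2.resize(s[215:285,255:355],(400,280),interpolation=2)])
cv2.imwrite("pics/z.png",im[:,:,::-1])
```

```text
top park ((573.2831420898438, 57.506385803222656), (128.79592895507812, 90.4646224975586), 20.949731826782227) plain ((585.7407836914062, -221.48301696777344), (23.324235916137695, 89.33743286132812), 13.018453598022461) 329
yaw 0.044623099446972396
mid [579.51196289 -81.98831558]
[(np.int64(76), np.int64(0)), (np.int64(79), np.int64(5)), (np.int64(82), np.int64(9)), (np.int64(85), np.int64(9)), (np.int64(88), np.int64(8)), (np.int64(91), np.int64(9)), (np.int64(94), np.int64(9)), (np.int64(97), np.int64(7)), (np.int64(100), np.int64(9)), (np.int64(103), np.int64(9)), (np.int64(106), np.int64(8)), (np.int64(109), np.int64(9)), (np.int64(112), np.int64(11)), (np.int64(115), np.int64(10)), (np.int64(118), np.int64(6)), (np.int64(121), np.int64(3)), (np.int64(124), np.int64(4)), (np.int64(127), np.int64(6)), (np.int64(130), np.int64(9)), (np.int64(133), np.int64(13)), (np.int64(136), np.int64(12)), (np.int64(139), np.int64(12)), (np.int64(142), np.int64(13)), (np.int64(145), np.int64(13)), (np.int64(148), np.int64(13)), (np.int64(151), np.int64(14)), (np.int64(154), np.int64(11)), (np.i
[... 1271 characters left out ...]
 np.int64(8)), (np.int64(133), np.int64(8)), (np.int64(136), np.int64(9)), (np.int64(139), np.int64(9)), (np.int64(142), np.int64(10)), (np.int64(145), np.int64(11)), (np.int64(148), np.int64(9)), (np.int64(151), np.int64(10)), (np.int64(154), np.int64(7)), (np.int64(157), np.int64(9)), (np.int64(160), np.int64(11)), (np.int64(163), np.int64(9)), (np.int64(166), np.int64(7)), (np.int64(169), np.int64(5)), (np.int64(172), np.int64(3)), (np.int64(175), np.int64(2)), (np.int64(178), np.int64(3)), (np.int64(181), np.int64(3))]
fin 79 [ 520.59363781 -106.65938988   86.43186263] [-60.53857698 -21.44577796] [-75.52360785 -28.34906493] [-53.23680393 -11.83100432] 54.38130468223562 105.65791790262631
```

View pics/z.png

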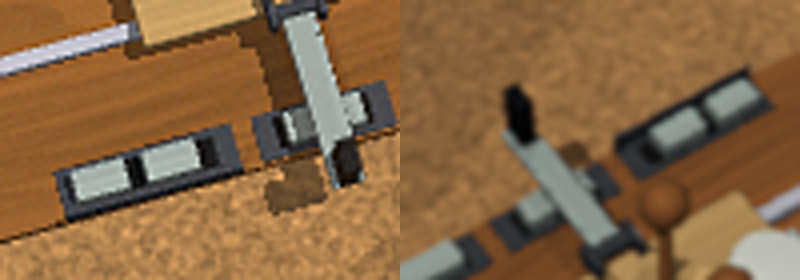

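The notch is near the middle of the park bar, in the top crop at about (137,172). Rail pixels contaminated the park fit, so I'll refit without them.

Run:
```python
from h import *
for c in("top","scene"):
    f=np.load(c+".npz");p,d=f["p"],f["d"];P,u,v=world(c,d)
    rgb=p[v,u].astype(int);sat=rgb.max(1)-rgb.min(1)
    near=(P[:,0]>480)&(P[:,0]<640)&(P[:,1]>-320)&(P[:,1]<120)
    B=P[near&(P[:,2]>22)&(P[:,2]<36)&(sat<40)&(rgb.mean(1)>100)]
    t=-(B[:,0]-556)*np.cos(.23)-(B[:,1]+96)*np.sin(.23)
    B=B[abs(t)<22];pk=B[B[:,1]>-30];pl=B[B[:,1]<-150]
    r=lambda Q:cv2.minAreaRect(Q[:,:2].astype(np.float32))
    print(c,"park",r(pk),"plain",r(pl))
    dd=np.array(r(pk)[0])-r(pl)[0];yaw=np.arctan2(-dd[0],dd[1])
    R=np.array([[np.cos(yaw),np.sin(yaw)],[-np.sin(yaw),np.cos(yaw)]])
    mid=(np.array(r(pk)[0])+r(pl)[0])/2; print("yaw",yaw,"mid",mid,np.hypot(*dd))
    q=np.sort(((pk[:,:2]-mid)@R.T)[:,1]);i=np.argmax(np.diff(q));print("ends",q[0],q[-1],"gap",q[i],q[i+1])
    F=P[near&(P[:,2]>60)&(rgb.max(1)<60)&(P[:,0]<560)]
    q=(F[:,:2]-mid)@R.T;print("fin",len(F),np.median(q,0),q.min(0),q.max(0),F[:,2].max())
    A=P[near&(P[:,2]>40)&(P[:,2]<65)&(sat<30)&(rgb.mean(1)>100)];q=(A[:,:2]-mid)@R.T;k=(q[:,0]<50)&(q[:,0]>-60)&(abs(q[:,1])<40);print("arm y",np.percentile(q[k,1],[3,50,97]),np.median(A[k,2]))
    print("handle world y0", mid+R.T@[-45,0])
```

```text
top park ((528.9049682617188, 40.409339904785156), (23.0098934173584, 89.44414520263672), 13.54602336883545) plain ((585.7407836914062, -221.48301696777344), (23.324235916137695, 89.33743286132812), 13.018453598022461)
yaw 0.21370587464449411 mid [557.32287598 -90.53683853] 267.9886499533536
ends 89.42192060571497 178.53166747080823 gap 126.9780478811349 141.10329140922647
fin 62 [-47.23635237  -2.41739118] [-57.69189409 -10.68651013] [-33.47391796   2.52303168] 107.29375838981787
arm y [-15.60244189  -4.12291323   5.74004845] 54.71800106287651
handle world y0 [ 513.34655063 -100.08056993]
scene park ((527.6505737304688, 40.228214263916016), (23.133703231811523, 90.17688751220703), 13.401917457580566) plain ((585.4176635742188, -222.55648803710938), (24.530736923217773, 90.64429473876953), 13.59377670288086)
yaw 0.21638498467513184 mid [556.53411865 -91.16413689] 269.05916901762413
ends 89.35620381838885 179.51525932613444 gap 127.82562932911311 141.87174706774212
fin 76 [-36.3950613   -8.36535186] [-52.74544928 -13.1030411 ] [-30.342681    -0.19733966] 105.65791790262631
arm y [-16.39462813  -5.98019078   5.75353766] 55.23339309479536
handle world y0 [ 512.58351981 -100.82565131]
```

```bash
python3 -m creep '{"slide":[[3.1,3.5,0],[3.1,3.5,0],[3.1,3.5,0],[3.1,3.5,0],[3.1,3.5,0],[3.1,3.5,0],[3.1,3.5,0],[3.1,3.5,0]],"turn":[-0.005,-0.005,-0.005,-0.005,-0.005,-0.005,-0.005,-0.005],"claw":[1,1,1,1,1,1,1,1]}' 10
python3 -m creep '{"slide":[[3.1,3.6,-1],[3.1,3.6,-1],[3.1,3.6,-1],[2.9,3.7,-1],[0,0,-1],[0,0,0],[0,0,0]],"turn":[0,0,0,0,0,0,0],"claw":[0.6,0.6,0.6,0.6,0.6,0.6,0.6]}'
python3 - <<'E'
from h import *
c=manip.calibration("wrist");p,d=manip.camera("wrist");np.savez("w.npz",p=p,d=d);print(c)
for q in manip.cut_out("handle","wrist")[:2]:print(q["score"],q["position"],q["mask"].sum())
cv2.imwrite("pics/w.png",p[:,:,::-1])
E
```

```text
clock: 2.0
eef_pos: [394.3, -249.1, 404.8]
eef_rot: [3.141, -0.0, 0.228]
wrist_force: [0.7, -0.2, 0.1]
finger_gap: 94.0
finger_force: 0.0
clock: 2.88
eef_pos: [515.2, -106.2, 355.1]
eef_rot: [3.141, -0.0, 0.227]
wrist_force: [0.1, 0.3, 0.4]
finger_gap: 56.3
finger_force: 0.0
{'intrinsics': array([[371.64829954,   0.        , 317.80849847],
       [  0.        , 371.64829954, 239.96924075],
       [  0.        ,   0.        ,   1.        ]]), 'pose': array([[ 2.24058545e-01,  9.42183271e-01,  2.49175547e-01,
         5.87704456e+02],
       [-9.74575407e-01,  2.16417803e-01,  5.80181893e-02,
        -8.96067288e+01],
       [ 7.37742932e-04, -2.55839831e-01,  9.66718902e-01,
         3.34111373e+02],
       [ 0.00000000e+00,  0.00000000e+00,  0.00000000e+00,
         1.00000000e+00]])}
0.62 [317.7, 166.9] 6188
```

View pics/w.png

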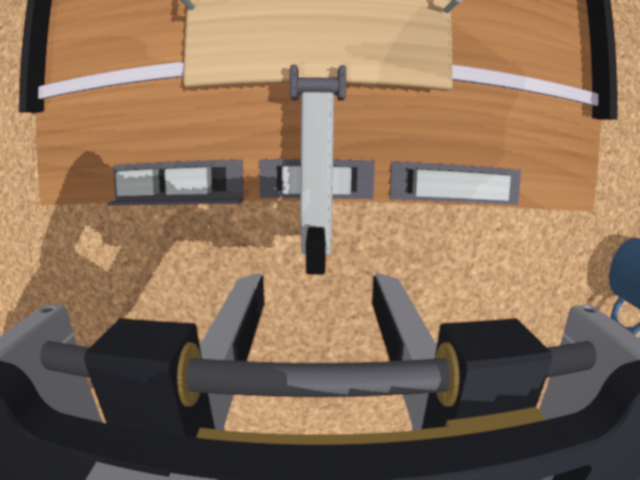

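The wrist view shows the fin at (316,250), centred between the fingers. The park notch is at (160,181) and the lever runs vertically in the image. Now I'll use fisheye depth to get the fin and notch offsets.

```bash
cat >> h.py <<'E'
def fish(d,c):
    K=np.array(c["intrinsics"]);T=np.array(c["pose"]);v,u=np.mgrid[:480,:640]
    a=(u-K[0,2])/K[0,0];b=(v-K[1,2])/K[1,1];r=np.hypot(a,b)+1e-9;s=np.tan(np.minimum(r,1.5))/r
    P=np.stack([a*s*d,-b*s*d,-d,np.ones_like(d)],-1)
    return P@T[:3].T
def track(W,yaw,o):
    q=W[...,:2]-o;return np.stack([q[...,0]*np.cos(yaw)+q[...,1]*np.sin(yaw),-q[...,0]*np.sin(yaw)+q[...,1]*np.cos(yaw),W[...,2]],-1)
E
python3 - <<'E'
from h import *
c=manip.calibration("wrist");f=np.load("w.npz");p,d=f["p"].astype(int),f["d"];W=fish(d,c)
o=np.array(manip.read_state()["eef_pos"][:2]);Q=track(W,.228,o)
sat=p.max(2)-p.min(2);br=p.mean(2);vv,uu=np.mgrid[:480,:640]
def st(n,m):
    m&=d>0;q=Q[m];print(n,len(q),np.percentile(q,[2,50,98],axis=0).round(1).tolist())
st("fin",(br<40)&(uu>295)&(uu<340)&(vv>225)&(vv<275)&(Q[...,2]>60))
for a,b in((95,120),(125,150),(155,170),(200,225)):st(f"arm {a}",(sat<40)&(br>100)&(uu>290)&(uu<345)&(vv>a)&(vv<b)&(Q[...,2]>42))
bar=(vv>155)&(vv<205)&(uu>105)&(uu<525)&(sat<45)&(br>70)&(Q[...,2]>23)&(Q[...,2]<36)
for n,a,b in(("park",105,250),("start",255,375),("plain",390,525)):
    m=bar&(uu>a)&(uu<b);st(n,m);x=np.median(Q[m][:,0]);print("  ",x)
    y=np.sort(Q[m][:,1]);g=np.diff(y);i=np.argsort(g)[-3:];print("  gaps",[(y[k].round(1),y[k+1].round(1)) for k in i])
E
```

```text
fin 739 [[-9.3, -3.7, 62.9], [5.3, 1.6, 99.4], [12.1, 6.9, 100.9]]
arm 95 764 [[93.4, -11.9, 51.3], [102.0, 0.1, 53.1], [110.9, 11.3, 54.6]]
arm 125 764 [[70.6, -11.1, 51.6], [79.7, 0.9, 53.2], [88.0, 12.1, 54.8]]
arm 155 438 [[55.4, -10.4, 51.5], [60.7, 0.9, 53.4], [65.4, 12.3, 54.8]]
arm 200 729 [[13.0, -9.7, 52.0], [22.3, 1.1, 53.6], [31.0, 12.6, 55.2]]
park 2211 [[26.5, 89.4, 24.3], [45.6, 129.4, 27.0], [57.3, 183.1, 29.5]]
   45.60641993956342
  gaps [(np.float64(91.0), np.float64(92.3)), (np.float64(89.6), np.float64(91.0)), (np.float64(190.4), np.float64(192.7))]
start 992 [[33.7, -27.1, 25.5], [44.6, -12.2, 27.0], [55.4, 28.3, 28.5]]
   44.63357841149508
  gaps [(np.float64(-12.9), np.float64(-12.2)), (np.float64(-13.7), np.float64(-13.0)), (np.float64(-12.1), np.float64(14.2))]
plain 2353 [[31.9, -172.0, 25.2], [42.9, -125.5, 27.1], [53.5, -84.9, 28.6]]
   42.88418566923164
  gaps [(np.float64(-171.3), np.float64(-171.0)), (np.float64(-158.4), np.float64(-158.1)), (np.float64(-174.9), np.float64(-174.3))]
```

Run:
```python
from h import *
c=manip.calibration("wrist");f=np.load("w.npz");p,d=f["p"].astype(int),f["d"];W=fish(d,c)
o=np.array(manip.read_state()["eef_pos"][:2]);Q=track(W,.216,o)
vv,uu=np.mgrid[:480,:640]
for n,a,b in(("park",105,245),("start",255,375),("plain",390,525)):
    m=(vv>155)&(vv<205)&(uu>a)&(uu<b)&(d>0);q=Q[m];t=q[(q[:,2]>24)&(q[:,2]<31)];
    x0=np.median(t[:,0]);k=abs(q[:,0]-x0)<5;print(n,x0)
    for y in np.arange(-180,190,3):
        s=k&(abs(q[:,1]-y)<1.5)
        if s.sum()>3:print(f"{y}:{np.median(q[s,2]):.0f}/{p[m][s].mean():.0f}",end=" ")
    print()
m=(vv>95)&(vv<230)&(uu>290)&(uu<345)&(Q[...,2]>47)&(p.mean(2)>100);q=Q[m]
print(np.polyfit(q[:,0],q[:,1],1),(np.percentile(q[:,1],1)+np.percentile(q[:,1],99))/2)
```

```text
park 42.01090126917434
66:12/77 69:13/72 72:13/75 75:13/74 78:13/76 81:13/60 84:13/33 87:13/35 90:13/32 93:13/36 96:24/138 99:27/192 102:27/197 105:27/195 108:27/192 111:27/199 114:27/196 117:27/192 120:27/197 123:27/191 126:27/176 129:27/160 132:27/143 141:13/57 144:13/31 147:21/92 150:27/140 153:27/141 156:27/140 159:27/140 162:27/140 165:27/140 168:27/140 171:27/140 174:27/140 177:27/139 180:27/140 183:27/136 186:27/118 
start 44.647494869128614
-48:13/111 -45:13/102 -42:13/102 -39:13/102 -36:13/100 -33:13/64 -30:13/64 -27:27/168 -24:27/193 -21:27/194 -18:27/194 -15:27/199 -12:27/192 -9:53/190 -6:54/193 -3:54/192 0:54/190 3:54/190 6:54/190 9:53/189 12:53/168 15:27/140 18:27/144 21:27/146 24:27/158 27:27/196 30:26/142 33:14/46 36:13/57 39:13/82 42:13/83 45:13/83 48:13/80 51:13/85 54:11/93 
plain 44.36687317282394
-174:27/194 -171:27/211 -168:27/212 -165:27/213 -162:27/213 -159:27/214 -156:27/213 -153:27/214 -150:27/213 -147:27/212 -144:27/212 -141:27/209 -138:27/205 -135:27/204 -132:27/204 -129:27/205 -126:27/204 -123:27/204 -120:27/204 -117:27/203 -114:27/203 -111:27/203 -108:27/203 -105:27/203 -102:27/202 -99:27/202 -96:27/202 -93:27/201 -90:27/201 -87:27/201 -84:21/121 -81:13/30 -78:13/65 -75:13/102 -72:13/105 -69:13/104 -66:13/103 -63:13/95 
[-0.00437149  1.68206665] 1.4063138662639556
```

```bash
python3 -m creep '{"slide":[[0.16,0.19,-1.5],[0,0,-2],[0,0,-2],[0,0,-2],[0,0,-1.6],[0,0,0]],"turn":[-0.013,0,0,0,0,0],"claw":[0.6,0.6,0.6,0.6,0.6,0.6]}' 8
python3 -m creep '{"slide":[[0,0,0],[0,0,0],[0,0,0],[0,0,0],[0,0,0],[0,0,0]],"turn":[0,0,0,0,0,0],"claw":[0,0,0,0,0,0]}' 8
```

```text
clock: 3.72
eef_pos: [516.9, -103.5, 262.4]
eef_rot: [-3.141, 0.002, 0.214]
wrist_force: [0.0, -0.2, -0.2]
finger_gap: 56.3
finger_force: 0.0
clock: 4.47
eef_pos: [517.1, -103.5, 263.7]
eef_rot: [3.141, -0.0, 0.215]
wrist_force: [0.3, -1.1, 0.6]
finger_gap: 14.1
finger_force: 8.0
```

```bash
python3 -m creep '{"slide":[[0.17,0.04,0.52],[0.17,0.04,0.52],[0.2,0.04,0.5],[0.2,0.04,0.5],[0.25,0.06,0.48],[0.25,0.06,0.48],[0.3,0.06,0.45],[0.3,0.06,0.45]],"turn":[0,0,0,0,0,0,0,0],"claw":[0,0,0,0,0,0,0,0]}' 8
python3 -m creep '{"slide":[[0,0,0],[0,0,0]],"turn":[0,0],"claw":[0,0]}' 8
```

```text
clock: 5.48
eef_pos: [535.7, -99.4, 302.9]
eef_rot: [-3.141, 0.0, 0.215]
wrist_force: [-0.0, 0.6, -4.9]
finger_gap: 13.7
finger_force: 8.0
clock: 5.72
eef_pos: [535.7, -99.5, 303.1]
eef_rot: [3.141, -0.001, 0.215]
wrist_force: [1.1, 1.9, 3.0]
finger_gap: 14.0
finger_force: 8.0
```

```bash
python3 -m creep '{"slide":[[-0.04,0.2,0],[-0.09,0.4,0],[-0.13,0.6,0],[-0.13,0.6,0]],"turn":[0,0,0,0],"claw":[0,0,0,0]}' 8
python3 - <<'E'
from h import *
s=manip.read_state();print(s["wrist_force"])
p,d=manip.camera("wrist");cv2.imwrite("pics/w2.png",p[:,:,::-1])
E
```

```text
clock: 6.22
eef_pos: [531.5, -81.0, 302.7]
eef_rot: [3.142, -0.0, 0.215]
wrist_force: [1.0, -2.0, 2.3]
finger_gap: 13.9
finger_force: 8.0
[ 0.9972168  -1.99030702  2.2578367 ]
```

View pics/w2.png

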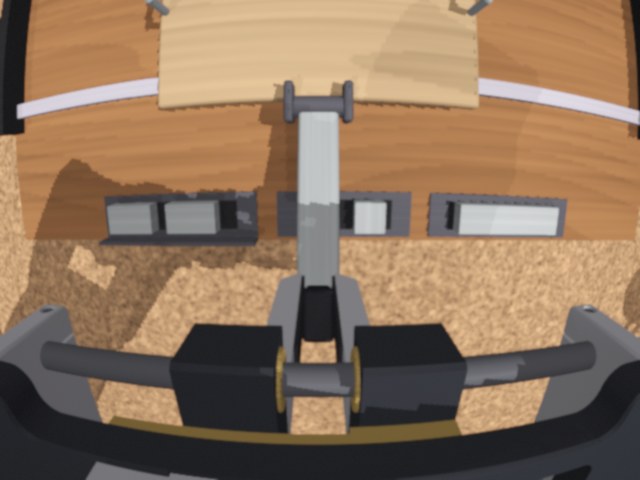

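The trolley is rolling with the lever held up: the lever is at column 318 and the start notch is now at column 350. I'll carry on to the park bracket.

```bash
python3 -m creep '{"slide":[[-0.19,0.88,0],[-0.21,0.98,0],[-0.21,0.98,0],[-0.21,0.98,0],[-0.21,0.98,0],[-0.21,0.98,0],[-0.21,0.98,0],[-0.21,0.98,0]],"turn":[0,0,0,0,0,0,0,0],"claw":[0,0,0,0,0,0,0,0]}' 8
python3 -m creep '{"slide":[[-0.19,0.88,0],[-0.17,0.78,0],[-0.15,0.68,0],[-0.11,0.49,0],[-0.08,0.39,0],[-0.06,0.29,0],[-0.02,0.1,0],[0,0,0]],"turn":[0,0,0,0,0,0,0,0],"claw":[0,0,0,0,0,0,0,0]}' 8
python3 - <<'E'
from h import *
s=manip.read_state();e=s["eef_pos"];print(e,track(np.array(e)[None],.214,np.array([535.7,-99.45])),s["wrist_force"])
p,d=manip.camera("wrist");c=manip.calibration("wrist");Q=track(fish(d,c),.214,np.array(e[:2]))
p=p.astype(int);vv,uu=np.mgrid[:480,:640]
m=(Q[...,2]>8)&(Q[...,2]<33)&(Q[...,0]>10)&(Q[...,0]<40)&(d>0);q=Q[m]
for y in np.arange(-60,62,2):
    for x0 in(24,):
        s=(abs(q[:,0]-x0)<5)&(abs(q[:,1]-y)<1)
        if s.sum()>2:print(f"{y}:{np.median(q[s,2]):.0f}/{p[m][s].mean():.0f}",end=" ")
m=(Q[...,2]>46)&(Q[...,2]<85)&(p.mean(2)>90)&(abs(Q[...,1])<25)&(Q[...,0]>20)&(Q[...,0]<90)&(d>0);q=Q[m]
print();
for a in range(20,90,10):
    k=abs(q[:,0]-a)<5;print(a,np.percentile(q[k],[3,50,97],axis=0)[:,1:].round(1).tolist() if k.sum()>5 else 0)
cv2.imwrite("pics/w3.png",p[:,:,::-1])
E
```

```text
clock: 7.28
eef_pos: [514.8, -3.5, 302.6]
eef_rot: [-3.142, 0.0, 0.215]
wrist_force: [-3.5, -0.9, 3.6]
finger_gap: 13.6
finger_force: 8.0
clock: 8.28
eef_pos: [507.1, 32.2, 302.6]
eef_rot: [-3.141, 0.001, 0.215]
wrist_force: [-5.5, -0.5, 6.1]
finger_gap: 13.8
finger_force: 8.0
[507.09481216  32.2172994  302.58291341] [[9.54771387e-03 1.34738764e+02 3.02582913e+02]] [-5.47208283 -0.4692704   6.13428334]
-60:13/105 -58:13/105 -56:13/91 -54:13/52 -52:13/46 -50:13/46 -48:14/46 -46:13/51 -44:14/109 -42:26/166 -40:27/196 -38:27/200 -36:27/200 -34:27/200 -32:27/200 -30:27/199 -28:27/199 -26:27/199 -24:27/199 -22:27/199 -20:27/199 -18:27/198 -16:27/194 -14:27/170 14:27/130 16:27/143 18:27/146 20:27/145 22:27/144 24:27/145 26:27/145 28:27/145 30:27/146 32:27/146 34:27/146 36:27/146 38:27/147 40:27/146 42:27/148 44:27/165 46:27/180 48:27/159 52:13/91 54:13/79 56:13/94 58:13/99 60:11/109 
20 [[-10.9, 78.1], [-0.2, 79.7], [10.6, 81.2]]
30 [[-10.9, 74.9], [-0.2, 77.0], [10.6, 79.1]]
40 [[-11.0, 71.3], [-0.2, 73.5], [10.6, 75.6]]
50 [[-11.1, 67.7], [-0.2, 70.0], [10.8, 72.2]]
60 [[-11.2, 64.2], [-0.2, 66.5], [10.9, 68.7]]
70 [[-11.3, 60.7], [-0.2, 62.9], [11.0, 65.0]]
80 [[-11.4, 57.1], [-0.2, 59.3], [11.1, 61.8]][ WARN:0@0.665] global loadsave.cpp:1063 imwrite_ Unsupported depth image for selected encoder is fallbacked to CV_8U.
```

View pics/w3.png

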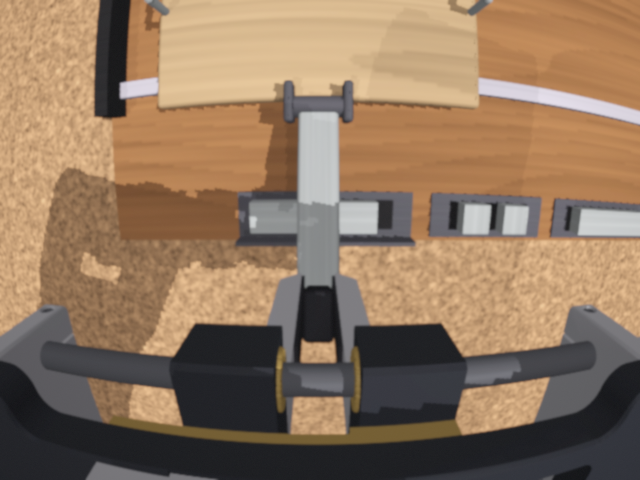

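Bracket and lever line up to within a few mm, and the arm slope shows a brake angle of about 0.345. I'll move +3 mm along the track and lower to just above the bar.

```bash
python3 -m creep '{"slide":[[-0.06,0.29,0],[0,0,0],[-0.2,-0.04,-0.31],[-0.19,-0.04,-0.31],[-0.18,-0.04,-0.31],[-0.17,-0.04,-0.31],[-0.16,-0.04,-0.3],[0,0,0]],"turn":[0,0,0,0,0,0,0,0],"claw":[0,0,0,0,0,0,0,0]}' 8
python3 -m creep '{"slide":[[-0.03,-0.01,-0.06],[-0.03,-0.01,-0.06],[-0.03,-0.01,-0.06],[-0.03,-0.01,-0.06],[0,0,0]],"turn":[0,0,0,0,0],"claw":[0,0,0,0,0]}' 8
```

```text
clock: 9.32
eef_pos: [497.6, 32.9, 286.8]
eef_rot: [-3.141, 0.0, 0.215]
wrist_force: [1.6, 1.1, -3.1]
finger_gap: 14.4
finger_force: 8.0
clock: 9.95
eef_pos: [496.4, 32.5, 284.8]
eef_rot: [-3.142, -0.0, 0.215]
wrist_force: [1.0, 1.3, 0.8]
finger_gap: 14.2
finger_force: 8.0
```

```bash
python3 -m creep '{"slide":[[-0.03,-0.01,-0.06],[-0.03,-0.01,-0.07],[-0.03,-0.01,-0.07],[-0.03,-0.01,-0.07],[0,0,0]],"turn":[0,0,0,0,0],"claw":[0,0,0,0,0]}' 8
python3 -m creep '{"slide":[[-0.03,-0.01,-0.07],[-0.03,-0.01,-0.07],[0,0,0]],"turn":[0,0,0],"claw":[0,0,0]}' 8
```

```text
clock: 10.58
eef_pos: [495.1, 32.1, 282.0]
eef_rot: [-3.142, 0.0, 0.215]
wrist_force: [-0.5, -0.0, 0.2]
finger_gap: 14.1
finger_force: 8.0
clock: 10.95
eef_pos: [494.6, 31.9, 280.6]
eef_rot: [-3.142, 0.0, 0.215]
wrist_force: [-1.0, 0.1, 1.0]
finger_gap: 13.9
finger_force: 8.0
```

```bash
python3 -m creep '{"slide":[[-0.05,-0.01,-0.12],[-0.05,-0.01,-0.12],[-0.05,-0.01,-0.12],[-0.05,-0.01,-0.12],[-0.05,-0.01,-0.12],[-0.04,-0.01,-0.12],[0,0,0]],"turn":[0,0,0,0,0,0,0],"claw":[0,0,0,0,0,0,0]}' 8
python3 - <<'E'
from h import *
s=manip.read_state();e=s["eef_pos"];print(track(np.array(e)[None],.214,np.array([535.7,-99.45])),s["wrist_force"])
p,d=manip.camera("wrist");c=manip.calibration("wrist");Q=track(fish(d,c),.214,np.array(e[:2]))
m=(Q[...,2]>46)&(Q[...,2]<85)&(p.mean(2)>90)&(abs(Q[...,1])<25)&(Q[...,0]>20)&(Q[...,0]<90)&(d>0);q=Q[m]
print(np.arctan(-np.polyfit(q[:,0],q[:,2],1)[0]))
E
```

```text
clock: 11.82
eef_pos: [491.7, 31.3, 273.4]
eef_rot: [3.142, 0.0, 0.215]
wrist_force: [0.5, -0.3, -1.0]
finger_gap: 13.8
finger_force: 8.0
[[-15.23186092 137.09955925 273.35760107]] [ 0.50700583 -0.32486102 -1.00588314]
0.07644802457220085
```

The measured lever angle is 0.076, well below the bar top at 0.19, so the tooth is in the notch. I'll press it home gently.

```bash
python3 -m creep '{"slide":[[-0.05,-0.01,-0.15],[-0.05,-0.01,-0.15],[-0.05,-0.01,-0.15],[-0.05,-0.01,-0.15],[-0.04,-0.01,-0.15],[0,0,-0.1],[0,0,0]],"turn":[0,0,0,0,0,0,0],"claw":[0,0,0,0,0,0,0]}' 8
python3 -m creep '{"slide":[[-0.02,0,-0.08],[0,0,0]],"turn":[0,0],"claw":[0,0]}' 8
```

```text
clock: 12.75
eef_pos: [489.2, 30.8, 264.8]
eef_rot: [-3.141, 0.001, 0.215]
wrist_force: [-1.8, -0.9, 0.0]
finger_gap: 13.6
finger_force: 8.0
clock: 13.0
eef_pos: [489.0, 30.8, 264.2]
eef_rot: [3.142, 0.0, 0.215]
wrist_force: [-3.7, -1.9, 3.0]
finger_gap: 13.9
finger_force: 8.0
```

```bash
cat > a.py <<'E'
from h import *
s=manip.read_state();e=s["eef_pos"];print(track(np.array(e)[None],.214,np.array([535.7,-99.45])),s["wrist_force"],s["clock"])
p,d=manip.camera("wrist");c=manip.calibration("wrist");Q=track(fish(d,c),.214,np.array(e[:2]))
m=(Q[...,2]>46)&(Q[...,2]<85)&(p.mean(2)>90)&(abs(Q[...,1])<25)&(Q[...,0]>20)&(Q[...,0]<90)&(d>0);q=Q[m]
print("angle",np.arctan(-np.polyfit(q[:,0],q[:,2],1)[0]))
E
python3 a.py
```

```text
[[-17.94252038 137.15457389 264.23308409]] [-3.67025377 -1.88397192  2.95154177] 13.0
angle -0.00033618544569518857
```

```bash
python3 -m creep '{"slide":[[0,0,-0.08],[0,0,0]],"turn":[0,0],"claw":[0,0]}' 8
python3 -m creep '{"slide":[[0,0,-0.06],[0,0,0]],"turn":[0,0],"claw":[0,0]}' 8; python3 a.py
```

```text
clock: 13.3
eef_pos: [489.2, 30.8, 263.9]
eef_rot: [3.141, -0.0, 0.215]
wrist_force: [-3.9, -1.9, 8.5]
finger_gap: 13.8
finger_force: 8.0
clock: 13.55
eef_pos: [489.3, 30.9, 263.5]
eef_rot: [3.141, -0.001, 0.215]
wrist_force: [-5.0, -1.2, 9.3]
finger_gap: 14.2
finger_force: 8.0
[[-17.66639124 137.19049416 263.51100943]] [-4.96033048 -1.18791309  9.25384264] 13.55
angle -0.00019421810175733456
```

The lever is back at its original level height (263.5 against 263.7) and is resisting firmly. I'll release and check.

```bash
python3 -m creep '{"slide":[[0,0,0],[0,0,0],[0,0,0],[0,0,0],[0,0,0]],"turn":[0,0,0,0,0],"claw":[0.6,0.6,0.6,0.6,0.6]}'
python3 a.py
python3 -m creep '{"slide":[[0,0,1],[0,0,2],[0,0,2],[0,0,2],[0,0,2],[0,0,2],[0,0,0],[0,0,0]],"turn":[0,0,0,0,0,0,0,0],"claw":[0.6,0.6,0.6,0.6,0.6,0.6,0.6,0.6]}'
python3 a.py
python3 - <<'E'
from h import *
p,d=manip.camera("wrist");cv2.imwrite("pics/w4.png",p[:,:,::-1])
E
```

```text
clock: 14.22
eef_pos: [489.1, 30.8, 262.8]
eef_rot: [-3.142, -0.0, 0.215]
wrist_force: [-0.4, -0.2, -0.4]
finger_gap: 55.8
finger_force: 0.0
[[-17.82936035 137.18247928 262.82267481]] [-0.41394569 -0.20479574 -0.38976191] 14.225
angle -6.779991708371273e-05
clock: 15.28
eef_pos: [489.0, 30.8, 372.3]
eef_rot: [-3.141, 0.001, 0.215]
wrist_force: [0.7, 0.4, -0.2]
finger_gap: 56.3
finger_force: 0.0
[[-18.01403205 137.22259725 372.32888802]] [ 0.69311427  0.39995413 -0.20097489] 15.275
angle 0.0005036641286670584
```

View pics/w4.png

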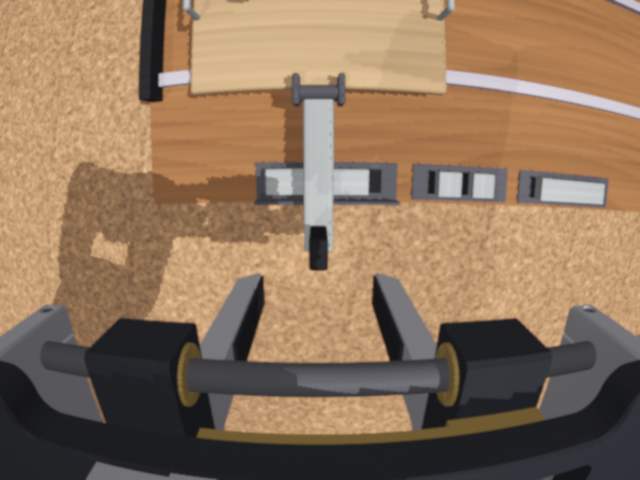

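The lever sits level (angle about 0) with its tooth in the park bracket at (318,180), and the gripper is well clear. Handing in.

```bash
python3 -c "
from cell import manip
print(manip.sign_off())"
```

```text
the job is handed in; nothing more can be done
None
```

The trolley is at the parking bracket with its brake lever level (measured angle about 0 rad), the tooth in the notch and the gripper clear; I handed it in at about 15 s, and the sign-off gave no verdict.

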